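# Cold-reset the temperature logger

### The job

The temperature logger has hung and needs a cold reset. Take the flat cell out of its open bay and drop it into the bin with the other used cells; then, with the cell out, draw the thin reset pin from the tool block, put it through the small round reset hole in the logger's panel and press the recessed button down. Finish like that, the gripper still holding the pin and the pin holding the button down, and leave the other things on the bench where they are.

Things in the scene. Friction and masses are not known exactly. Their poses are not given: they have to be found in the camera images.
- logger: temperature logger, fixed, 150 mm (its x) by 190 mm (its y). Origin under its centre on the desk, z up. Left part (y -15 to +95 mm): raised white panel, top 42 mm above the desk, with a display toward +x, three keys and the reset hole toward -x. Right part (y -95 to -15 mm): low grey deck, top 18 mm above the desk, with the open cell bay centred at x 0, y -55 mm
- reset_mouth (a point): centre of the reset hole's mouth in the panel's top (logger frame x -45, y +70, z 42 mm), axes as the logger. Plain vertical round hole 10 mm across, slightly chamfered, the only hole in the panel; at rest the button's top (black, 8.4 mm across) lies 8 mm below the mouth
- reset_button (a joint): travel of the recessed button: 0 released, grows as it is pressed straight down, 0.005 m at its stop; a spring resists with 2 N at the start and 6 N at the stop and returns it. It makes contact from 3 mm on
- cell: the flat cell: cylinder 14.8 mm across, 50 mm long, 23 g, lying in the logger's bay, its axis (own z) along the logger's x. Origin at the centre of one end; it runs 50 mm along its z. It lies loose on the deck, between two end walls 22 mm wide and four low ribs near its ends (see bay_mid)
- cell_mid (a point): middle of the cell, on its axis (25.4 mm above the desk as it lies in the bay); axes as cell
- bay_mid (a point): middle of the bay, 25.4 mm above the desk, axes as the logger. End walls 15 mm high stand 54 mm apart along x, ribs 6 mm high flank the cell within 8 mm of the end walls. Over its middle 38 mm both sides of the cell are bare deck: 32 mm to the raised panel (+y), 32 mm to the logger's edge (-y)
- cell_bin: used-cell bin: open grey plastic bin, fixed, 150 mm in its x by 110 mm in its y, inside 144 x 104 mm, floor 4 mm and rim 61 mm above its origin (its front wall, at -x, only 45 mm); three used cells of the same kind lie fixed on its floor. Origin under its centre, 2 mm above the desk, z up
- tool_block: aluminium tool block, fixed, 46 mm in its x by 120 mm in its y, 50 mm high, with two upright through bores of 8 mm at y -30 and +30 mm. Origin under its centre. Reset pin and hex driver stand in one bore each, either way round. Between block and logger a fixed instrument 190 to 225 mm high juts out toward the robot (nearest corner at world x 0.57, y 0.12): pass in front of it or high over it
- reset_pin: the reset pin, upright, 121 mm long, 35 g: round aluminium handle 10 mm thick from 49 to 121 mm above its tip, collar 16 mm across from 45 to 49 mm, straight steel shaft 5 mm thick from tip to collar. Origin at its tip, z along the pin toward the handle. It hangs in its bore by the collar, which rests on the block's top: its tip is 5 mm above the desk
- hex_driver: a bystander: hex driver with a bulged black handle 19 to 25 mm thick, 130 mm long, standing in the block's other bore. Origin at its tip, z up
- bay_cover: a bystander: the bay's grey cover, 92 x 70 x 8 mm, lying on the desk behind the logger. Origin under its centre
- vial_a: a bystander: capped vial 21 mm in diameter, 48 mm high. Origin under its centre
- vial_b: a bystander: capped vial 21 mm in diameter, 48 mm high. Origin under its centre
- tin: a bystander: round tin 43 mm in diameter, 22 mm high. Origin under its centre
- bench_timer: a bystander: bench timer 77 x 78 x 22 mm. Origin under its centre
- dish: a bystander: low dish heaped with sample pans, 52 mm in diameter, 15 mm high. Origin under its centre

How it is judged:
On the way, in this order (a step that is already met when the one before it is completed fails the run):
1. the flat cell has been dropped into the used-cell bin and let go (x of cell_mid in the frame of cell_bin between -0.073 and 0.073 m and y of cell_mid in the frame of cell_bin between -0.053 and 0.053 m and z of cell_mid in the frame of cell_bin below 0.05 m and contact force between the fingers and cell below 0.1 N and linear speed of cell below 0.05 m/s), for 0.2 s.
2. the reset pin, in the gripper, presses the button through the reset hole (value of joint reset_button above 0.003 m and contact force between reset_pin and logger above 1.5 N and contact force between the fingers and reset_pin above 1 N and horizontal distance between reset_pin and reset_mouth below 0.005 m), for 0.5 s.
At the end, for the whole second after the job is handed in: The cell rests in the used-cell bin, below its rim. The fingers still grip the reset pin, upright within 17 degrees, tip within 5 mm of the hole's axis and over 9 mm below its mouth, holding the button down over 3 mm of its 5 mm with over 1.5 N, through the last second (all of step 2 and x of cell_mid in the frame of cell_bin between -0.073 and 0.073 m and y of cell_mid in the frame of cell_bin between -0.053 and 0.053 m and z of cell_mid in the frame of cell_bin below 0.05 m and linear speed of cell below 0.05 m/s and z of reset_pin in the frame of reset_mouth below -0.009 m and angle between reset_pin's own z axis and vertical below 0.3 rad and linear speed of reset_pin below 0.02 m/s); the arm keeps its last pose, push and grip.
It fails at once if the button is pressed while the cell is still in its bay (value of joint reset_button above 0.0015 m and distance between cell_mid and bay_mid below 0.02 m).
It fails at once if a bystander (hex driver, bay cover, vial, tin, timer or dish) is moved by more than 3 cm or tipped over (distance of any of hex_driver, bay_cover, vial_a, vial_b, tin, bench_timer, dish from where it was at the start of the episode above 0.03 m or angle between any of vial_a, vial_b, hex_driver's own z axis and vertical above 0.8 rad).
It also fails if it takes over 64 s, if anything falls off the work surface, if the arm or the gripper's body presses on something with over 40 N, if the wrist force passes 120 N, or if a joint passes its speed limit or range.

### The arm

A 7-joint arm with a two-finger parallel gripper is mounted at the origin on the work surface; the furniture and walls round the work are solid. World frame = base frame: x ahead of the robot, y to its left, z up, the work surface at z = 0. Lengths are in m, angles in rad, forces in N, time in s.
With the tool pointing down it reaches from about 0.425 to 0.925 m from the base axis. Payload 6.8 kg.
Tool frame: the origin (TCP) lies on the centre line of the jaws, within the pads' length; the fingertips stand 11 mm ahead of it and the grasp point (between the pads) lies 8 mm behind it (tip_reach is the distance from the TCP to the fingertips, in m); z points along the fingers, y is the line along which they close (so a half turn about z gives the same grasp; the last joint's range is limited). The gripper opens to 88 mm and grips with 3 to 60 N. Pads are 20 mm wide; open, the fingers measure 115 mm over their backs; the gripper's body (75 mm by 178 mm) begins 61 mm behind the grasp point.
Start: joints at [-1.391, 0.477, 0.022, 1.555, -0.011, 1.109, -0.083], TCP at [0.192, 0.647, 0.234] pointing down, gripper open.
Joint ranges: [-2.96, 2.96], [-0.34, 2.1], [-1.41, 1.46], [0.24, 2.44], [-1.37, 4.51], [0.17, 1.92], [-2.96, 2.96]. Speed limits (rad/s): [2.39, 2.39, 3.14, 3.14, 3.14, 3.14, 3.14].

### API

Orientations are given as a rotation vector (axis times angle).
In Python, from rig import state, get_image, sign_off, tip_reach gives the robot as it stands.
- The arm moves only by the tool send_rows, never from a script. Its argument "moves" is a list that holds one entry, the list of rows, each a list of 6 numbers: the shift along the tool's x, y, z each as a share of 0.05 m, from -1 to 1, then the turn, a rotation vector about the tool's x, y, z each as a share of 0.15 rad, from -1 to 1. A call has 1 to 12 rows; each row shifts and turns the commanded pose from where the row before left it, along the tool's axes as they then stand; what a row does not reach is not made up. A row lasts 1/8 s, in which the tool goes at most 62.5 mm and 10.7 degrees, less where a joint would pass 70% of its speed; a pose out of reach is approached as far as the arm can. A call with a number of a shift or a turn outside -1 to 1 is refused whole. A call with a gripper value outside its range is refused whole. "claw" is the opening, from 0 (shut) to 1 (fully open), set as the call begins (left out, the last holds). The fingers move at their own pace and stop on an object; "grip_force" is the grip in N (left out, the last holds). Time passes only in rows, so rows that do not move let the fingers close. It gives the time, the measured TCP pose, the force, the opening and the grip force at its end, in the units of the state.
- state(): the state, without advancing time (a new reading comes with each control period).
- get_image(name): name is "scene" or "top"; returns a dict with "image" (480x640x3 uint8, blue, green, red), "fx", "fy", "cx", "cy" (pixels), "view" (4x4, takes a point from world to camera coordinates). Camera axes: x right, y down, z forward; pixel columns grow to the right and rows downward; lengths in m; the calibration is good to about 2 mm. A picture is of the moment at which its call begins. There is no depth.
- sign_off(): hands the job in; it is judged then, once.
The state is a dict: "t": time; "joints": joint angles; "qd": joint speeds; "joint_efforts": joint torques, N m; "eef_pos": TCP position; "ee_rot": TCP orientation; "contact_force": force on the tool from outside, world axes, zero at the start; "ft_torque": the same for the moment, N m; "width": opening from 0.0 (shut) to 1.0 (fully open); "grip_force": force on a finger pad.
Only numpy, scipy, OpenCV 4.12 (cv2) and the standard library are available. Lean on these libraries where they do the work, as an engineer would, in place of code of your own. Each camera call takes 0.05 s, during which the arm holds its last target. There are 200 camera calls.

## Working session

There is one attempt and no reset: what is moved stays moved. The work goes in short steps, Python scripts to look and compute and a tool call to move; the robot and the scene stay as the last step left them, time stands still between calls to the robot, and variables do not carry over. Pictures are saved under pics/ and viewed, at most 10 in all, crops included, and the job is handed in when it is done.

Besides the shell and the picture viewer there is one more tool, called after "Emit:" in YAML: its name, and indented under it one key for each argument. send_rows: Moves the arm, as the interface text tells. Its arguments: {"type":"object","properties":{"moves":{"type":"array","items":{"type":"array","items":{"type":"array","items":{"type":"number","minimum":-1,"maximum":1}}}},"claw":{"type":"number"},"grip_force":{"type":"number"}},"required":["moves"]}

```bash
mkdir -p pics
cat > h.py <<'E'
import numpy as np, cv2
from rig import state, get_image
def ray(c,u,v):
    V=np.array(c["view"]);R=V[:3,:3];o=-R.T@V[:3,3]
    d=R.T@np.array([(u-c["cx"])/c["fx"],(v-c["cy"])/c["fy"],1.]);return o,d
def onz(c,u,v,z):
    o,d=ray(c,u,v);return o+d*(z-o[2])/d[2]
def proj(c,p):
    V=np.array(c["view"]);q=V[:3,:3]@np.array(p)+V[:3,3];return q[0]/q[2]*c["fx"]+c["cx"],q[1]/q[2]*c["fy"]+c["cy"]
def save(n,f):
    c=get_image(n);cv2.imwrite(f"pics/{f}.png",c["image"]);np.save(f"pics/{f}.npy",c,allow_pickle=True);return c
def load(f): return np.load(f"pics/{f}.npy",allow_pickle=True).item()
E
python3 - <<'E'
from h import *
for n in("top","scene"):
    c=save(n,n+"0");print(n,c["fx"],c["cx"],c["cy"],ray(c,320,240),np.array(c["view"]).round(3).tolist())
print(state())
E
```

```text
top 533.8735439024541 325.8487272184116 242.95163684088092 (array([0.25031028, 0.04082559, 1.5251516 ]), array([ 0.20309163,  0.02742842, -0.97885242])) [[0.082, -0.997, 0.0, 0.02], [-0.977, -0.081, -0.199, 0.552], [0.199, 0.016, -0.98, 1.444], [0.0, 0.0, 0.0, 1.0]]
scene 448.9864505653126 321.6085597828594 234.31400334332432 (array([ 0.01880555, -0.61024873,  0.79567395]), array([ 0.45178851,  0.58147059, -0.67672173])) [[0.778, -0.628, -0.015, -0.386], [-0.428, -0.513, -0.745, 0.288], [0.46, 0.586, -0.667, 0.88], [0.0, 0.0, 0.0, 1.0]]
{'t': 0.1, 'joints': array([-1.39109056,  0.47771606,  0.02231104,  1.55631433, -0.01150891,
        1.10928999, -0.08306084]), 'qd': array([ 0.00174851, -0.00151752,  0.00114326, -0.00234592,  0.00090257,
       -0.00035357,  0.00034368]), 'joint_efforts': array([ 4.55229019e-03, -5.84092033e+01,  1.54038046e+00, -2.73310000e+01,
       -5.41498256e-02,  1.31117858e-02,  3.69243674e-05]), 'eef_pos': array([0.19144063, 0.64675255, 0.23279539]), 'ee_rot': array([-4.50375672e-01, -3.10900303e+00,  2.50447871e-03]), 'contact_force': array([ 0.10777551, -0.07465957,  0.54107252]), 'ft_torque': array([0.00012759, 0.00971758, 0.01230783]), 'grip_force': 0.0, 'width': 0.9991535267562256}
```

View pics/top0.png

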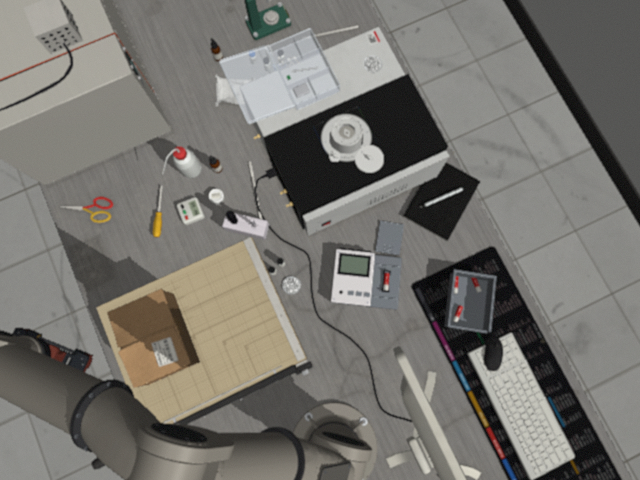

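View pics/scene0.png

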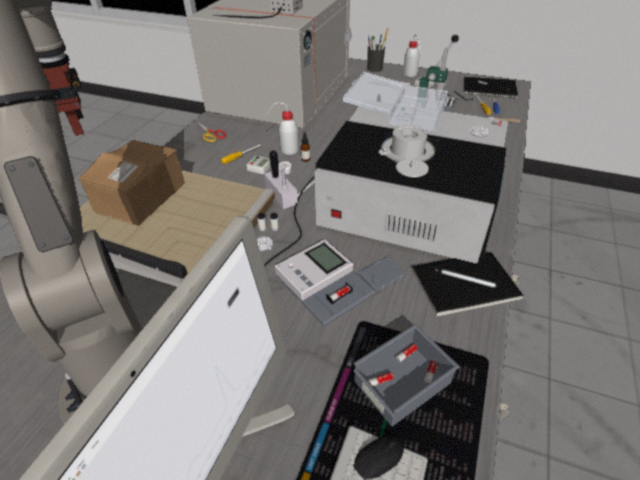

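The top view shows the logger panel at about (355,277), the cell at (387,280), the bin at (470,300) and the tool block at (245,222). A monitor stands at about (425,420). I'll enlarge the parts that matter.

Run:
```python
from h import *
t=load("top0");s=load("scene0")
a=cv2.resize(t["image"][210:320,325:425],None,fx=4,fy=5.0*0.8,interpolation=cv2.INTER_CUBIC)
b=cv2.resize(t["image"][185:295,205:305],None,fx=4,fy=4,interpolation=cv2.INTER_CUBIC)
cv2.imwrite("pics/crop1.png",np.hstack([a,b]))
a=cv2.resize(s["image"][230:330,265:415],None,fx=4,fy=4,interpolation=cv2.INTER_CUBIC)
b=cv2.resize(s["image"][140:240,240:290],None,fx=4,fy=4,interpolation=cv2.INTER_CUBIC)
cv2.imwrite("pics/crop2.png",np.hstack([a,b]))
print("bin rim",[onz(t,u,v,.063).round(3) for u,v in((450,272),(495,275),(490,332),(446,327))])
print("monitor? ",onz(t,400,350,.3),onz(t,400,350,.4))
# cell red/ dark mask
hsv=cv2.cvtColor(t["image"],cv2.COLOR_BGR2HSV)
m=((hsv[...,0]<10)|(hsv[...,0]>170))&(hsv[...,1]>110)&(hsv[...,2]>80)
n,l,st,ce=cv2.connectedComponentsWithStats(m.astype(np.uint8))
for i in range(1,n):
    if st[i,4]>8: print(st[i],ce[i].round(1),onz(t,*ce[i],.0254).round(3))
```

```text
bin rim [array([ 0.493, -0.284,  0.063]), array([ 0.495, -0.408,  0.063]), array([ 0.338, -0.398,  0.063]), array([ 0.342, -0.279,  0.063])]
monitor?  [ 0.26733858 -0.1255696   0.3       ] [ 0.26594868 -0.111988    0.4       ]
[374  32   5   8  10] [375.9  35. ] [ 1.225 -0.036  0.025]
[45 57 11  5 11] [50. 59.] [1.061 0.96  0.025]
[ 0 62 44 19 59] [19.5 71.6] [1.011 1.046 0.025]
[173 147  13  12 109] [179.8 153. ] [0.79  0.52  0.025]
[ 83 197  30  12 143] [100.1 203.2] [0.618 0.73  0.025]
[384 273   6  11  53] [386.4 278.1] [ 0.467 -0.114  0.025]
[455 276   4  11  29] [456.3 281.3] [ 0.474 -0.311  0.025]
[472 278   7   9  40] [474.9 281.8] [ 0.477 -0.364  0.025]
[455 306   8  11  51] [458.5 310.6] [ 0.392 -0.32   0.025]
[ 50 345  15  16 111] [ 55.6 353.1] [0.185 0.781 0.025]
[486 427  19  32 158] [495.1 442.2] [ 0.051 -0.429  0.025]
```

View pics/crop1.png

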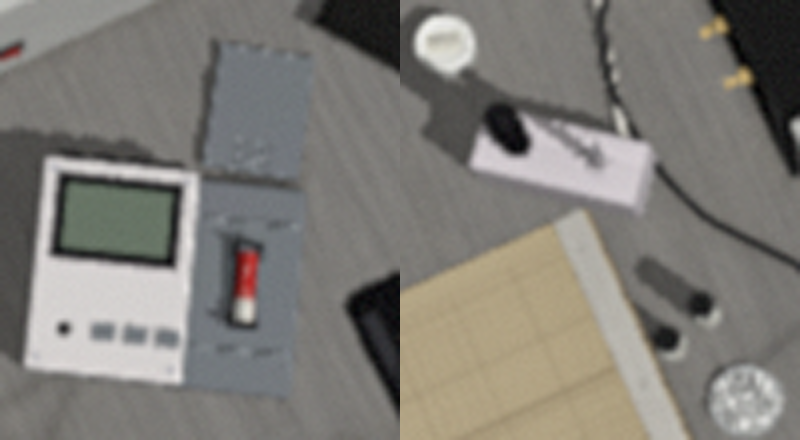

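View pics/crop2.png

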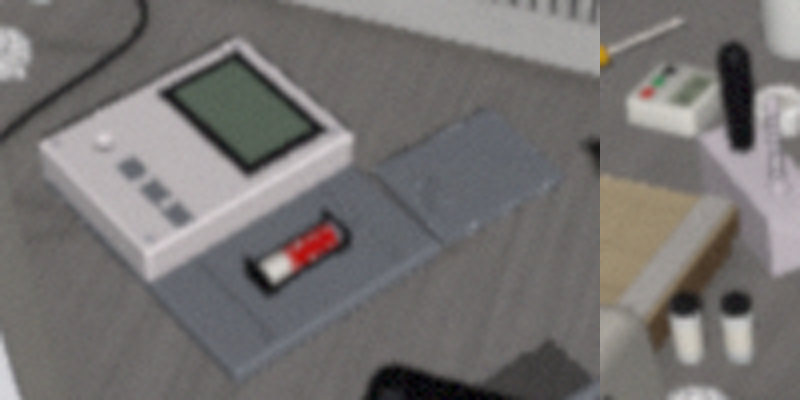

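```bash
cat >> h.py <<'E'
def tri(c1,p1,c2,p2):
    o1,d1=ray(c1,*p1);o2,d2=ray(c2,*p2)
    k=np.linalg.lstsq(np.c_[d1,-d2],o2-o1,rcond=None)[0];a=o1+d1*k[0];b=o2+d2*k[1];return (a+b)/2,np.linalg.norm(a-b)
E
python3 - <<'E'
from h import *
t=load("top0");s=load("scene0")
T=lambda u,v:(u/4+325-.4,v/4+210-.4)
B=lambda u,v:((u-400)/4+205-.4,v/4+185-.4)
S=lambda u,v:(u/4+265-.4,v/4+230-.4)
Q=lambda u,v:((u-600)/4+240-.4,v/4+140-.4)
P=[onz(t,*T(*p),.042)[:2] for p in((43,157),(200,172),(183,383),(25,367))]
PS=[onz(s,*S(*p),.042)[:2] for p in((237,40),(352,138),(150,255),(42,145))]
print("panel top",np.round(P,3).tolist(),"\nscene",np.round(PS,3).tolist(),np.mean(P,0),np.mean(PS,0))
for X in(P,PS):print("sizes y110",np.linalg.norm(X[0]-X[1]),"x150",np.linalg.norm(X[1]-X[2]),"dir",np.degrees(np.arctan2(*(X[1]-X[2])[::-1])),np.degrees(np.arctan2(*(X[0]-X[3])[::-1])))
print("hole",onz(t,*T(64,328),.042),onz(s,*S(102,142),.042))
print("cell",onz(t,*T(244.5,283),.033),onz(s,*S(300,252),.033))
print("block",[onz(t,*B(*p),.05)[:2].round(3).tolist() for p in((497,110),(655,145),(640,212),(470,165))])
print("collar",onz(t,*B(600,160),.054),onz(s,*Q(778,188),.054))
print("pin top tri",tri(t,B(550,122),s,Q(770,92)))
print("driver top tri",tri(t,B(497,112),s,Q(733,50)))
E
```

```text
panel top [[0.536, 0.037], [0.534, -0.074], [0.385, -0.072], [0.387, 0.038]] 
scene [[0.53, 0.032], [0.528, -0.076], [0.383, -0.072], [0.385, 0.035]] [ 0.4607976  -0.01796223] [ 0.4568978  -0.02040352]
sizes y110 0.11135225156832977 x150 0.1492225275065539 dir -0.8531300708884705 -0.3015615709126665
sizes y110 0.10881636770790264 x150 0.1450225206499076 dir -1.5684258689892128 -1.0104332595357643
hole [0.41654348 0.01286863 0.042     ] [0.4138972  0.01446299 0.042     ]
cell [ 0.4595858  -0.11134262  0.033     ] [ 0.45338551 -0.11747888  0.033     ]
block [[0.616, 0.348], [0.6, 0.233], [0.55, 0.239], [0.574, 0.363]]
collar [0.58470975 0.27036893 0.054     ] [0.57527351 0.26490809 0.054     ]
pin top tri (array([0.59663635, 0.29884709, 0.10764764]), np.float64(0.0007703682971992379))
driver top tri (array([0.5934668 , 0.33273151, 0.12764129]), np.float64(0.0041954574821091856))
```

Run:
```python
from h import *
from scipy.spatial.transform import Rotation as R
t=load("top0");s=load("scene0")
print("monitor corner",tri(t,(397,349),s,(247,221)))
print("box",[onz(t,*p,.25)[:2].round(3) for p in((165,290),(200,362),(110,315))])
print("instr z.2",[onz(t,*p,.2)[:2].round(3) for p in((264,150),(303,228),(285,205),(448,152))])
print(R.from_rotvec(state()["ee_rot"]).as_matrix().round(3))
```

```text
monitor corner (array([ 0.26518642, -0.11206213,  0.34056912]), np.float64(0.006919655384954517))
box [array([0.363, 0.436]), array([0.202, 0.331]), array([0.293, 0.558])]
instr z.2 [array([0.754, 0.245]), array([0.553, 0.124]), array([0.609, 0.175]), array([ 0.788, -0.237])]
[[-0.959  0.284 -0.   ]
 [ 0.284  0.959 -0.002]
 [-0.    -0.002 -1.   ]]
```

Emit:
send_rows:
  moves:
    - [[0,0,-1,0,0,0],[0,0,-1,0,0,0],[0,0,-1,0,0,0],[0,0,-1,0,0,0]]
  claw: 0.5

```text
t: 0.6
eef_pos: [0.1915, 0.6469, 0.4349]
ee_rot: [-0.451, -3.109, 0.001]
contact_force: [0.6, -0.1, -0.5]
width: 0.582
grip_force: 0.0
```

Emit:
send_rows:
  moves:
    - [[0,0,0,0,0,-0.915],[0,0,0,0,0,-0.915],[-0.86,-0.82,0,0,0,0],[-0.86,-0.82,0,0,0,0],[-0.86,-0.82,0,0,0,0],[-0.86,-0.82,0,0,0,0],[-0.86,-0.82,0,0,0,0],[-0.86,-0.82,0,0,0,0]]

```text
t: 1.6
eef_pos: [0.4473, 0.3961, 0.4334]
ee_rot: [-0.021, -3.141, 0.0]
contact_force: [-0.2, 0.6, -0.4]
width: 0.498
grip_force: 0.0
```

Emit:
send_rows:
  moves:
    - [[-0.2,-1,0,0,0,0],[-0.2,-1,0,0,0,0],[-0.2,-1,0,0,0,0],[-0.2,-1,0,0,0,0],[0,-1,0,0,0,0],[0,-1,0,0,0,0],[0.2,-1,0,0,0,0],[0.2,-1,0,0,0,0],[0.2,-1,0,0,0,0],[0,-1,0,0,0,0]]

```text
t: 2.85
eef_pos: [0.4486, -0.1039, 0.4336]
ee_rot: [0.021, 3.141, 0.001]
contact_force: [0.8, -0.2, -0.5]
width: 0.499
grip_force: 0.0
```

Emit:
send_rows:
  moves:
    - [[-0.1,-0.1,1,0,0,0],[-0.1,-0.1,1,0,0,0],[0,0,1,0,0,0],[0,0,1,0,0,0],[0,0,1,0,0,0],[0,0,1,0,0,0],[0,0,0.3,0,0,0],[0,0,0,0,0,0]]
  claw: 0.42

```text
t: 3.85
eef_pos: [0.4593, -0.1125, 0.1186]
ee_rot: [-0.021, -3.14, 0.0]
contact_force: [0.1, -0.3, 0.1]
width: 0.425
grip_force: 0.0
```

Run:
```python
from h import *
s=save("scene","scene1");t=save("top","top1")
p=state()["eef_pos"];print(state()["joints"].round(3),proj(s,p),proj(s,[.458,-.114,.0254]))
cv2.imwrite("pics/mix1.png",np.vstack([np.hstack([cv2.resize(s["image"][150:350,260:460],(400,400)),cv2.resize(t["image"][180:380,300:500],(400,400))])]))
```

```text
[-0.327  0.335  0.522  2.157 -0.257  0.705  1.925] (np.float64(341.2387869109517), np.float64(262.3342565375913)) (np.float64(340.1120320097074), np.float64(292.9141216513186))
```

View pics/mix1.png

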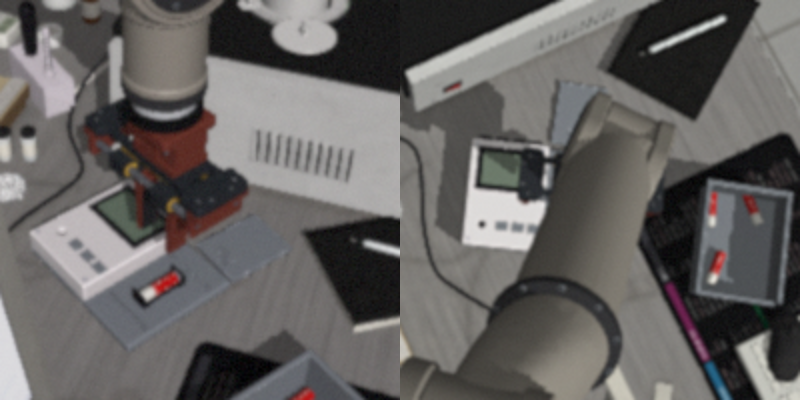

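Gripper is straddling the cell squarely (cell at about (160,288) in the left crop), so I'll descend.

Emit:
send_rows:
  moves:
    - [[0,-0.03,0.8,0,0,0],[0,0,0.5,0,0,0],[0,0,0.3,0,0,0],[0,0,0.12,0,0,0],[0,0,0,0,0,0]]

```text
t: 4.58
eef_pos: [0.4601, -0.114, 0.0332]
ee_rot: [0.021, 3.14, 0.0]
contact_force: [-0.5, -0.4, 0.2]
width: 0.418
grip_force: 0.0
```

Emit:
send_rows:
  moves:
    - [[0,0,0,0,0,0],[0,0,0,0,0,0],[0,0,0,0,0,0],[0,0,0,0,0,0],[0,0,0,0,0,0],[0,0,0,0,0,0]]
  claw: 0
  grip_force: 15

```text
t: 5.32
eef_pos: [0.4598, -0.1135, 0.033]
ee_rot: [0.021, 3.141, 0.001]
contact_force: [-0.4, 2.7, 5.4]
width: 0.158
grip_force: 15.0
```

Emit:
send_rows:
  moves:
    - [[0,0,-0.4,0,0,0],[0,0,-1,0,0,0],[0,0,-1,0,0,0],[0,0,-0.8,0,0,0],[0.15,-0.8,0,0,0,0],[0.15,-0.8,0,0,0,0],[0.15,-0.8,0,0,0,0],[0.15,-0.8,0,0,0,0],[0.15,-0.8,0,0,0,0],[0.15,-0.6,0,0,0,0],[0,0,0,0,0,0]]

```text
t: 6.7
eef_pos: [0.4098, -0.3457, 0.1926]
ee_rot: [-0.028, -3.141, 0.002]
contact_force: [0.1, 0.2, -0.8]
width: 0.163
grip_force: 15.0
```

Emit:
send_rows:
  moves:
    - [[-0.14,0.05,0.9,0,0,0],[0,0,0.9,0,0,0],[0,0,0.6,0,0,0],[0,0,0.3,0,0,0],[0,0,0,0,0,0]]

```text
t: 7.32
eef_pos: [0.4183, -0.3401, 0.0572]
ee_rot: [-0.02, -3.14, -0.001]
contact_force: [0.1, -0.3, 0.6]
width: 0.163
grip_force: 15.0
```

Emit:
send_rows:
  moves:
    - [[0,0,0,0,0,0],[0,0,0,0,0,0],[0,0,0,0,0,0],[0,0,0,0,0,0],[0,0,0,0,0,0]]
  claw: 0.42

```text
t: 7.95
eef_pos: [0.4185, -0.3409, 0.0577]
ee_rot: [0.021, 3.141, -0.0]
contact_force: [-0.3, -0.4, 0.3]
width: 0.421
grip_force: 0.0
```

Emit:
send_rows:
  moves:
    - [[0,0,-0.6,0,0,0],[0,0,-1,0,0,0],[0,0,-1,0,0,0],[0,0,-1,0,0,0],[0,0,-1,0,0,0],[0,1,-0.5,0,0,0],[0,1,0,0,0,0],[0,1,0,0,0,0],[0,1,0,0,0,0],[0,1,0,0,0,0],[0,1,0,0,0,0],[0,1,0,0,0,0]]

```text
t: 9.45
eef_pos: [0.4227, 0.0105, 0.3128]
ee_rot: [0.021, 3.141, 0.001]
contact_force: [0.4, 0.3, -0.6]
width: 0.423
grip_force: 0.0
```

Run:
```python
from h import *
s=save("scene","scene2");t=save("top","top2");print(state()["t"],state()["eef_pos"])
cv2.imwrite("pics/mix2.png",np.hstack([cv2.resize(s["image"][300:440,330:480],(400,400)),cv2.resize(t["image"][180:280,205:305],(400,400),interpolation=cv2.INTER_CUBIC)]))
```

```text
9.55 [0.4228056  0.01401324 0.3125391 ]
```

View pics/mix2.png

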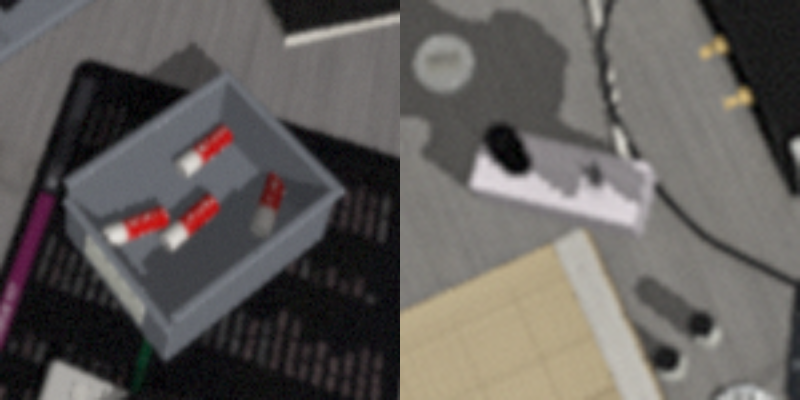

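The new cell lies in the bin among the three others, and the bench is undisturbed. Quick reach check over the hole on the way to the pin.

Emit:
send_rows:
  moves:
    - [[0.16,0,1,0,0,0],[0,0,1,0,0,0],[0,0,1,0,0,0],[0,0,0.6,0,0,0],[0,0,0,0,0,0]]

```text
t: 10.18
eef_pos: [0.4135, 0.0081, 0.1312]
ee_rot: [-0.023, -3.137, 0.003]
contact_force: [0.5, -0.0, 0.8]
width: 0.415
grip_force: 0.0
```

Run:
```python
from h import *
print(state()["joints"].round(3),state()["eef_pos"],state()["ee_rot"])
```

```text
[-0.53   0.204  0.404  2.267 -0.122  0.695  1.517] [0.41348768 0.00806258 0.13124118] [-0.02277665 -3.13700699  0.00314868]
```

Emit:
send_rows:
  moves:
    - [[0,0,-1,0,0,0],[0,0.2,-1,0,0,0],[0,1,0,0,0,0],[0,1,0,0,0,0],[0,1,0,0,0,0],[0,1,0,0,0,0],[0,1,0,0,0,0],[0,0,0,0,0,0.87],[0,0,0,0,0,0.87],[0,0,0,0,0,0.87],[0,0,0,0,0,0.87],[0,0,0,0,0,0]]

```text
t: 11.68
eef_pos: [0.4193, 0.269, 0.2344]
ee_rot: [0.83, 3.028, 0.003]
contact_force: [0.6, 0.8, -0.8]
width: 0.419
grip_force: 0.0
```

```bash
cat >> h.py <<'E'
from scipy.spatial.transform import Rotation as R
def todo(target):
    s=state();M=R.from_rotvec(s["ee_rot"]).as_matrix();print(s["t"],s["eef_pos"].round(4),"units",(M.T@(np.array(target)-s["eef_pos"])/.05).round(2),"\n",M.round(3))
E
python3 - <<'E'
from h import *
todo([.58,.267,.2])
t=load("top2");t0=load("top0")
cv2.imwrite("pics/pin.png",np.hstack([cv2.resize(t0["image"][195:245,230:280],(400,400),interpolation=cv2.INTER_CUBIC),cv2.resize(load("scene0")["image"][150:220,255:305],(400,560),interpolation=cv2.INTER_CUBIC)[:400] if 0 else cv2.resize(load("scene0")["image"][160:210,260:310],(400,400),interpolation=cv2.INTER_CUBIC)]))
E
```

```text
11.675 [0.4193 0.269  0.2344] units [-2.78  1.6   0.69] 
 [[-0.86   0.51   0.002]
 [ 0.51   0.86   0.001]
 [-0.001  0.002 -1.   ]]
```

View pics/pin.png

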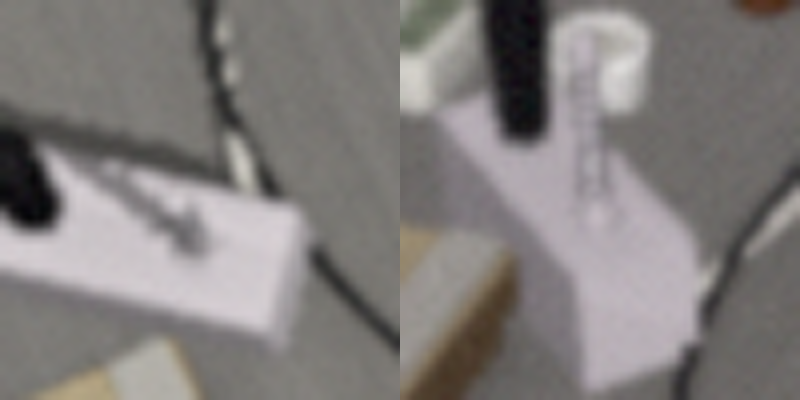

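Run:
```python
from h import *
t=load("top0");s=load("scene0")
print(tri(t,(253.6,224),s,(284.6,185.6)),onz(t,253.6,224,.053),onz(s,284.6,185.6,.053),"top from scene",onz(s,282.4,164.6,.126))
for p in((.58,.267,.126),(.58,.267,.053),(.578,.266,.053)):print(proj(t,p),proj(s,p))
```

```text
(array([0.58601841, 0.27524925, 0.04733694]), np.float64(0.0037660087626735757)) [0.58644185 0.27353935 0.053     ] [0.57989473 0.26910802 0.053     ] top from scene [0.5765083  0.26585509 0.126     ]
(np.float64(252.17000855388372), np.float64(220.17632323525237)) (np.float64(283.2094113474128), np.float64(163.96411793394077))
(np.float64(255.64852401481102), np.float64(226.39048756774514)) (np.float64(285.0631670926931), np.float64(185.92122472634793))
(np.float64(255.9233436036327), np.float64(227.1044051631821)) (np.float64(284.69039607917944), np.float64(186.3486961697009))
```

Emit:
send_rows:
  moves:
    - [[-0.7,0.41,0,0,0,0],[-0.7,0.41,0,0,0,0],[-0.7,0.41,0,0,0,0],[-0.68,0.42,0,0,0,0],[0,0,0.8,0,0,0],[0,0,0,0,0,0]]

```text
t: 12.42
eef_pos: [0.5787, 0.2681, 0.1907]
ee_rot: [-0.827, -3.027, 0.006]
contact_force: [-0.0, 0.9, 0.5]
width: 0.418
grip_force: 0.0
```

Run:
```python
from h import *
s=save("scene","scene3");t=save("top","top3");todo([.581,.269,.087])
p=state()["eef_pos"];print(proj(s,p),proj(t,p))
cv2.imwrite("pics/mix3.png",np.hstack([cv2.resize(s["image"][110:210,240:340],(400,400),interpolation=cv2.INTER_CUBIC),cv2.resize(t["image"][180:280,205:305],(400,400),interpolation=cv2.INTER_CUBIC)]))
```

```text
12.525 [0.5802 0.2693 0.1938] units [-0.02  0.    2.14] 
 [[-0.861  0.509  0.   ]
 [ 0.509  0.861  0.   ]
 [-0.     0.    -1.   ]]
(np.float64(280.91343032486236), np.float64(141.56875070630343)) (np.float64(247.745323485712), np.float64(213.6780325277344))
```

View pics/mix3.png

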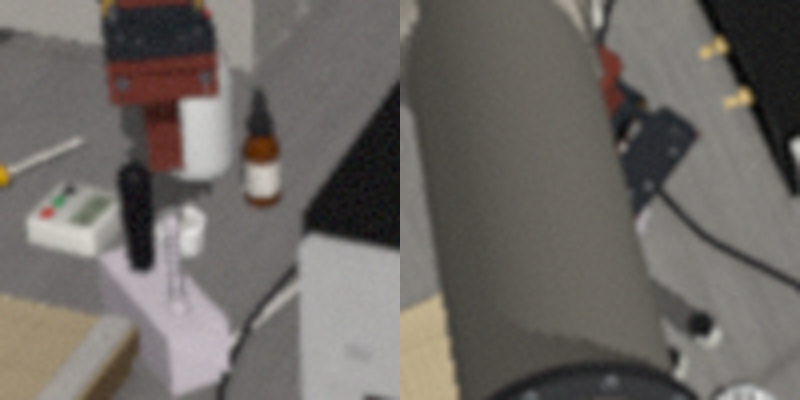

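The gripper stands right above the pin (its top is at about (170,222) in the left crop, in line with the finger). Descending and closing.

Emit:
send_rows:
  moves:
    - [[0,0,0.6,0,0,0],[0,0,0.6,0,0,0],[0,0,0.5,0,0,0],[0,0,0.44,0,0,0],[0,0,0,0,0,0]]

```text
t: 13.15
eef_pos: [0.5798, 0.2696, 0.0862]
ee_rot: [-0.828, -3.03, 0.0]
contact_force: [-0.1, -0.0, -0.4]
width: 0.416
grip_force: 0.0
```

Emit:
send_rows:
  moves:
    - [[0,0,0,0,0,0],[0,0,0,0,0,0],[0,0,0,0,0,0],[0,0,0,0,0,0],[0,0,0,0,0,0],[0,0,0,0,0,0],[0,0,0,0,0,0]]
  claw: 0
  grip_force: 30

```text
t: 14.02
eef_pos: [0.5807, 0.2695, 0.0866]
ee_rot: [0.831, 3.029, 0.002]
contact_force: [-1.1, -0.1, 6.2]
width: 0.108
grip_force: 30.0
```

Emit:
send_rows:
  moves:
    - [[0,0,-0.4,0,0,0],[0,0,-0.8,0,0,0],[0,0,-1,0,0,0],[0,0,-0.7,0,0,0],[0.7,-0.41,0,0,0,0],[0.7,-0.41,0,0,0,0],[0.7,-0.41,0,0,0,0],[0.68,-0.42,0,0,0,0],[0,0,0,0,0,0]]

```text
t: 15.15
eef_pos: [0.4159, 0.269, 0.2314]
ee_rot: [-0.826, -3.029, 0.0]
contact_force: [0.4, -0.3, -1.0]
width: 0.112
grip_force: 30.0
```

Run:
```python
from h import *
s=save("scene","scene4");t=save("top","top4");todo([.4165,.012,.17])
p=state()["eef_pos"];print(state()["width"],proj(s,p),proj(s,p-[0,0,.0816]),proj(t,p-[0,0,.0816]))
```

```text
15.25 [0.4189 0.2691 0.2316] units [-2.58 -4.45  1.23] 
 [[-0.86   0.51   0.001]
 [ 0.51   0.86   0.001]
 [-0.     0.001 -1.   ]]
0.10472703081172448 (np.float64(224.57079442897157), np.float64(150.0438656650037)) (np.float64(229.72117927693512), np.float64(178.24748423303893)) (np.float64(243.30725440332793), np.float64(277.9955571299139))
```

Emit:
send_rows:
  moves:
    - [[-0.43,-0.74,0,0,0,0],[-0.43,-0.74,0,0,0,0],[-0.43,-0.74,0,0,0,0],[-0.43,-0.74,0,0,0,0],[-0.43,-0.74,0,0,0,0],[-0.43,-0.74,0,0,0,0],[0,0,0.8,0,0,0],[0,0,0.73,0,0,0],[0,0,0,0,0,0],[0,0,0,0,0,0]]

```text
t: 16.5
eef_pos: [0.4175, 0.0121, 0.1553]
ee_rot: [0.832, 3.028, 0.0]
contact_force: [0.1, -0.2, 1.4]
width: 0.107
grip_force: 30.0
```

Run:
```python
from h import *
s=save("scene","scene5");t=save("top","top5");todo([.4153,.0129,.14])
p=state()["eef_pos"];print(proj(s,p),proj(s,p-[0,0,.0816]),proj(t,p-[0,0,.0816]),"hole",proj(s,[.4153,.0129,.042]))
cv2.imwrite("pics/mix5.png",np.hstack([cv2.resize(s["image"][215:285,255:325],(560,560),interpolation=cv2.INTER_CUBIC),cv2.resize(t["image"][250:320,320:350],(240,560),interpolation=cv2.INTER_CUBIC)]))
```

```text
16.6 [0.4176 0.0125 0.1556] units [ 0.04 -0.02  0.31] 
 [[-0.86   0.51   0.003]
 [ 0.51   0.86   0.001]
 [-0.002  0.002 -1.   ]]
(np.float64(288.8019680772462), np.float64(228.28064533349956)) (np.float64(291.05672656960576), np.float64(255.08930296996658)) (np.float64(341.08003350581333), np.float64(289.9291337817105)) hole (np.float64(290.9780312450912), np.float64(265.1940368693552))
```

View pics/mix5.png

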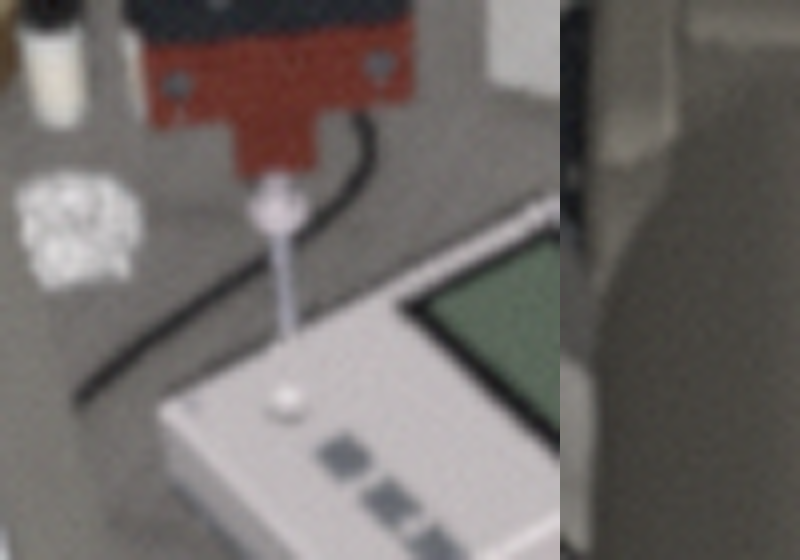

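Run:
```python
from h import *
s=load("scene5")
for v in(255.6,256.2):
  for z in(.072,.074):print(v,z,onz(s,290.6,v,z).round(4))
for v in(264.3,265):print(onz(s,290.4,v,.042).round(4))
# hole centroid by brightness contrast
im=s["image"].astype(float).mean(2);print(im[258:272,284:298].round().astype(int))
print(im[244:260,285:297].round().astype(int))
```

```text
255.6 0.072 [0.4169 0.0135 0.072 ]
255.6 0.074 [0.4158 0.0118 0.074 ]
256.2 0.072 [0.4158 0.0119 0.072 ]
256.2 0.074 [0.4147 0.0102 0.074 ]
[0.416  0.0161 0.042 ]
[0.4146 0.0143 0.042 ]
[[ 94  87  88 102 136 174 182 187 184 185 188 189 188 188]
 [ 88 101 123 146 170 187 189 188 188 188 188 185 186 190]
 [123 146 171 179 186 188 186 188 190 187 187 183 189 184]
 [169 178 185 187 189 188 184 190 187 187 186 187 188 190]
 [183 187 187 186 189 189 192 189 190 188 187 186 190 187]
 [188 187 188 186 188 195 206 204 197 191 189 188 188 185]
 [186 187 187 187 189 203 218 218 202 190 187 185 188 189]
 [188 186 186 184 183 191 204 203 191 182 186 186 188 188]
 [188 188 187 181 169 169 178 174 173 174 183 187 187 188]
 [187 187 187 185 173 166 157 154 160 178 184 187 186 188]
 [189 188 189 186 185 183 177 175 180 185 186 186 184 176]
 [188 188 186 188 187 186 186 187 185 185 183 176 165 151]
 [187 189 186 187 185 186 188 185 184 182 172 152 129 119]
 [186 187 186 187 187 189 191 188 183 177 155 125 110 107]]
[[105 108 115 134 157 155 109  68  66  76  93 100]
 [105 108 103 113 142 142 100  73  83  94 102 102]
 [103  99  90  94 139 142 108  89  97 102 104 106]
 [ 91  79  62  82 137 144 114 100 103 106 107 105]
 [ 68  53  51  76 122 139 114 104 103 104 108 104]
 [ 48  60  75  91 117 140 122 103 106 104 104 104]
 [ 66  85  92 101 119 141 121 107 107 105 108 105]
 [ 88  94  99  95 114 144 128 113 109 104 103 106]
 [104 102 100 101 112 143 134 114 107  96 104  99]
 [105 103 103 103 117 148 138 109  93  85  95 104]
 [102 102 108 108 121 150 144 106  85  98 122 146]
 [104 106 109 105 113 150 147 119 123 140 167 179]
 [104 104 100  97 114 149 159 150 169 178 186 186]
 [ 97  95  89 100 130 153 178 176 184 187 188 186]
 [ 87  88 102 136 174 182 187 184 185 188 189 188]
 [101 123 146 170 187 189 188 188 188 188 185 186]]
```

Emit:
send_rows:
  moves:
    - [[0.05,0,0.3,0,0,0],[0,0,0.2,0,0,0],[0,0,0,0,0,0],[0,0,0,0,0,0]]

```text
t: 17.1
eef_pos: [0.4145, 0.0137, 0.1296]
ee_rot: [0.831, 3.029, 0.001]
contact_force: [-0.1, -0.0, -0.7]
width: 0.108
grip_force: 30.0
```

Emit:
send_rows:
  moves:
    - [[0,0,0.06,0,0,0],[0,0,0.06,0,0,0],[0,0,0.06,0,0,0],[0,0,0,0,0,0]]

```text
t: 17.6
eef_pos: [0.4139, 0.0137, 0.1199]
ee_rot: [-0.831, -3.029, 0.001]
contact_force: [-0.3, -0.3, -0.6]
width: 0.109
grip_force: 30.0
```

Emit:
send_rows:
  moves:
    - [[0,0,0.05,0,0,0],[0,0,0.05,0,0,0],[0,0,0.05,0,0,0],[0,0,0,0,0,0],[0,0,0,0,0,0]]

```text
t: 18.23
eef_pos: [0.4143, 0.0137, 0.1128]
ee_rot: [0.831, 3.03, 0.0]
contact_force: [-0.6, 0.9, 3.4]
width: 0.109
grip_force: 30.0
```

Emit:
send_rows:
  moves:
    - [[0,0,0.04,0,0,0],[0,0,0,0,0,0],[0,0,0,0,0,0],[0,0,0,0,0,0]]

```text
t: 18.73
eef_pos: [0.4143, 0.0137, 0.1107]
ee_rot: [0.831, 3.03, 0.0]
contact_force: [0.6, 0.2, 5.6]
width: 0.105
grip_force: 30.0
```

Run:
```python
from h import *
for i in range(6):
    get_image("top");x=state();print(x["eef_pos"].round(4),x["contact_force"].round(2),x["grip_force"],x["ft_torque"].round(2))
```

```text
[0.4143 0.0137 0.1107] [-1.18  0.88  4.99] 30.00080108642578 [-0.08  0.29 -0.01]
[0.4143 0.0137 0.1107] [-0.52  0.2   5.43] 30.000770688056946 [-0.03  0.2   0.01]
[0.4143 0.0137 0.1107] [-1.01 -0.16  5.26] 30.000686645507812 [-0.09  0.23 -0.03]
[0.4143 0.0137 0.1108] [-0.2  -0.28  4.97] 30.00076800584793 [-0.04  0.21 -0.  ]
[0.4143 0.0137 0.1107] [-1.09  0.28  5.99] 30.000708997249603 [-0.07  0.2  -0.01]
[0.4143 0.0137 0.1107] [-0.56 -0.09  5.09] 30.00074476003647 [-0.13  0.16 -0.01]
```

Emit:
send_rows:
  moves:
    - [[0,0,0.02,0,0,0],[0,0,0,0,0,0],[0,0,0,0,0,0],[0,0,0,0,0,0],[0,0,0,0,0,0],[0,0,0,0,0,0]]

```text
t: 19.77
eef_pos: [0.4145, 0.0138, 0.11]
ee_rot: [0.831, 3.029, 0.001]
contact_force: [-1.8, -0.1, 8.7]
width: 0.11
grip_force: 30.0
```

Run:
```python
from h import *
s=save("scene","scene6")
for i in range(4):
    get_image("top");x=state();print(x["t"],x["eef_pos"].round(4),x["contact_force"].round(2),x["grip_force"],x["width"])
cv2.imwrite("pics/mix6.png",np.hstack([cv2.resize(s["image"][215:285,255:325],(400,400),interpolation=cv2.INTER_CUBIC),cv2.resize(s["image"][310:440,330:460],(400,400),interpolation=cv2.INTER_CUBIC)]))
```

```text
19.875 [0.4144 0.0138 0.11  ] [-1.02  0.4  10.41] 30.003604888916016 0.11022120142132542
19.925 [0.4144 0.0137 0.11  ] [-1.15  0.68 10.03] 30.00346541404724 0.10905900270385153
19.975 [0.4145 0.0138 0.11  ] [-2.13 -0.86  9.78] 30.00354677438736 0.11303637160453622
20.025 [0.4145 0.0137 0.11  ] [-3.34 -0.2  10.25] 30.003614723682404 0.10498700620628149
```

View pics/mix6.png

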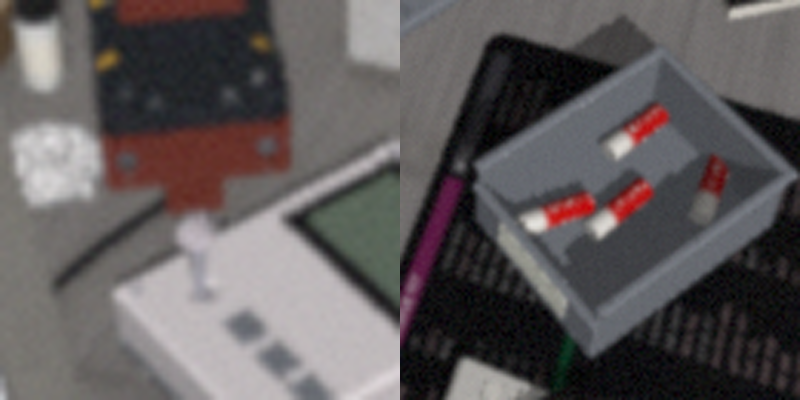

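The pin stands upright in the reset hole (about (203,290) in the left crop). The force rose sharply to about 10 N, so the button is at its stop, and the bin holds four cells. Handing in.

```bash
python3 -c "
from rig import sign_off
print(sign_off())"
```

```text
the job is handed in; nothing more can be done
None
```

I handed the job in at about 20 s with the cell in the used-cell bin and the gripped pin holding the reset button at its stop with about 10 N; no verdict came back.

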